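# Cap the core tube and show it to the inspection camera

## Task

Put the cap that stands on the bench over the neck of the one open core tube in the rack, fully down, and let it go; then take that tube, capped, out of the rack by its body and hold it in the air for the inspection camera: its half-way point on the lens axis 110 mm in front of the lens, cap uppermost, leaned back away from the camera so that the tube stands square to the line of sight. The program finishes while the gripper still holds the tube still there. Leave the other tubes, the camera and everything else on the bench where they are.

Things in the scene. Friction and masses are not known exactly. Their poses are not given: they have to be found in the camera images.
- tube_mid (a point): The open tube, the only one in the rack without a cap: round translucent plastic holding a layered rock core, 128 mm tall, upright in one of the six rack holes. This point is on its axis half-way up, 64 mm above the foot (so 70 mm above the bench in the rack); z runs along the axis to the mouth. Grip it by the body, 10 to 20 mm below the shoulder (fingertips above the rack).
- tube: The same open tube, about 0.22 kg; origin at the centre of its foot, 6 mm above the bench in the rack. Body 48 mm in diameter up to a shoulder 100 mm above the foot, then a neck 37 mm in diameter and 28 mm high, tapering to 31 mm in its last 5 mm.
- cap_grip (a point): The loose white plastic cap, mouth down on the bench: 46 mm outer diameter, 30 mm tall. This point is on its axis 21 mm above its lower rim; z points to its closed top. Grip this upper part so that the fingertips stay above the tube's shoulder. Fully on, this point is 59 mm above tube_mid.
- cap: The same cap, about 30 g; origin at the centre of its lower rim. Bore 41 mm wide, 26 mm deep; fully on, the tube's rim meets its inside and its lower rim is 2 mm above the shoulder. A loose slip fit held only by its weight: the tube cannot be lifted by the cap.
- view (a point): Where the camera sees sharply: an empty point on the lens axis, 110 mm in front of the lens face. x points along the lens axis to the lens, y is level, z is square to the line of sight, upward and leaning away from the camera (which looks down by 0.3 to 0.7 rad). The presented tube's axis, foot to cap, should run along this z. Lens faces about towards the robot.
- rack: Clear acrylic rack fixed to the bench, 200 mm (x) by 300 mm (y), 58 mm high, origin at the centre of its underside. Top plate 6 mm thick with its upper face 58 mm above the bench; six holes of 52 mm at x = -46 and 46 mm, y = -92, 0 and 92 mm; the tubes stand on its base plate, 6 mm thick.
- capped1: A tube like the open one, already capped, 132 mm tall in all, upright in the rack; origin at its foot. A bystander.
- capped2: Another capped tube in the rack, the same shape; origin at its foot. A bystander.
- capped3: A third capped tube in the rack, the same shape; origin at its foot. A bystander.
- jar_lid: Flat steel jar lid, 80 mm in diameter, 15 mm thick, lying on the bench; origin at the centre of its underside. A bystander.
- beaker: Small glass beaker, 68 mm wide at the rim, 85 mm tall; origin under its centre. A bystander.
- brush: Brush 170 mm long, lying on the bench. A bystander.
- bottle: Amber glass bottle, 50 mm in diameter, 100 mm tall; origin under its centre. A bystander.
- offcut: Short piece of rock core standing on end, 43 mm in diameter, 36 mm tall; origin under its centre. A bystander.
- lens (a point): Centre of the lens face of the inspection camera: a grey box 70 x 50 x 50 mm with a black lens barrel 38 mm in diameter, axes as for view. Its stiff tilt hinge is 75 mm behind, along the lens axis, 340 mm above the bench, carried by a fixed steel post 374 mm tall, 50 mm farther back, on a foot plate 100 x 140 mm.
Not all that is in view belongs to the job. Leave any green or orange look-alike of the cap alone.

How it is judged:
By the outcome, as a careful person would: the job done as asked, in the order asked, and still so for the second after the job is handed in, while the arm keeps its last pose, push and grip.
It also fails if it takes over 48 s, if anything falls off the work surface, if the arm or the gripper's body presses on something with over 40 N, if the wrist force passes 120 N, or if a joint passes its speed limit or range.

## Robot

A 6-joint arm with a two-finger parallel gripper is mounted at the origin on the work surface. World frame = base frame: x ahead of the robot, y to its left, z up, the work surface at z = 0. Lengths are in m, angles in rad, forces in N, time in s.
With the tool pointing down it reaches from about 0.325 to 0.85 m from the base axis. Payload 15.5 kg.
Tool frame: the origin (TCP) lies where the fingers leave the gripper's body, on its centre line; the fingertips stand 78 mm ahead of it and the grasp point (between the pads) lies 60 mm ahead of it; z points along the fingers, y is the direction in which the jaws open and shut (so a half turn about z gives the same grasp; the last joint's range is limited). The gripper opens to 91 mm and grips with 3 to 60 N. Pads are 32 mm wide; open, the fingers measure 118 mm over their backs; the gripper's body (76 mm by 178 mm) begins 60 mm behind the grasp point.
Start: joints at [-1.329, 0.494, 1.345, -0, 1.302, -0.096], TCP at [0.207, -0.59, 0.292] pointing down, gripper open.
Joint ranges: [-2.91, 2.91], [-0.82, 2.16], [0.22, 2.67], [-1.22, 4.37], [0.12, 2.79], [-3.08, 3.08]. Speed limits (rad/s): [1.89, 1.89, 2.57, 3.01, 3.01, 3.01].

## Interface

Orientations are given as [roll, pitch, yaw] about the fixed x, y, z axes, in that order (R = Rz(yaw) Ry(pitch) Rx(roll)).
In Python, from station import bot, grab_frame gives the robot as it stands. Calls block until the motion is done:
- bot.move_ptp(position, orientation): joint-space move of the TCP to a pose.
- bot.movel(position, attitude=None, speed=0.15, contact_N=None): straight line of the TCP; attitude=None keeps the orientation; speed is the mean speed in m/s. With contact_N (N) it stops when the force on the tool has changed by that much, and returns True; else False.
- bot.movej(angles): joint-space move.
- bot.command_gripper(opening, effort=None): finger opening in m; effort is the grip in N (None keeps the last); returns when the fingers have stopped.
- bot.wait(seconds).
- bot.solve_ik(position, orientation): joint angles nearest the present ones, or None.
- grab_frame(name): name is "side" or "top" or "wrist"; returns a dict with "color" (480x640x3 uint8, blue, green, red), "K" (3x3 intrinsics, pixels), "T" (4x4, takes a point from camera to world coordinates). Camera axes: x right, y up, looking along -z (the intrinsics and any distortion apply to the point x, -y, -z); pixel columns grow to the right and rows downward; lengths in m; the calibration is good to about 2 mm. A picture is of the moment at which its call begins. There is no depth.
A pose or a line that the arm cannot do raises bot.PlanningError and nothing moves.
- bot.hand_in(): hands the job in, once; it reports no verdict.
Readings, each from a call of its own:
- bot.read_time_s(): time.
- bot.read_joints(): joint angles.
- bot.read_joint_vel(): joint speeds.
- bot.read_joint_torque(): joint torques, N m.
- bot.read_ee_pos(): TCP position.
- bot.read_tcp_rot(): TCP orientation.
- bot.read_ft_force(): force on the tool from outside, world axes, zero at the start.
- bot.read_moment(): the same for the moment, N m.
- bot.read_opening(): finger opening in m.
Only numpy, scipy, OpenCV 4.12 (cv2) and the standard library are available. Lean on these libraries where they do the work, as an engineer would, in place of code of your own. Each camera call takes 0.05 s, during which the arm holds its last target.

## Working session

There is one attempt and no reset: what is moved stays moved. The work goes in short steps, each a Python script; the robot and the scene stay as the last script left them, time stands still between calls to the robot, and variables do not carry over. Pictures are saved under pics/ and viewed, and the job is handed in when it is done.

```bash
ls; mkdir -p pics; python3 - <<'E'
from station import bot, grab_frame
import cv2, numpy as np
np.set_printoptions(precision=4,suppress=True)
for n in ("side","top","wrist"):
    f=grab_frame(n); cv2.imwrite(f"pics/{n}0.png",f["color"]); print(n,f["K"],f["T"],[k for k in f])
print(bot.read_time_s(),bot.read_ee_pos(),bot.read_tcp_rot())
E
```

```text
pics
side [[601.5002   0.     318.9534]
 [  0.     601.5002 239.2482]
 [  0.       0.       1.    ]] [[-0.8599  0.2881 -0.4214 -0.131 ]
 [-0.5103 -0.4653  0.7232  1.0844]
 [ 0.0123  0.8369  0.5472  1.0009]
 [ 0.      0.      0.      1.    ]] ['color', 'K', 'T']
top [[446.4332   0.     316.7703]
 [  0.     446.4332 244.9206]
 [  0.       0.       1.    ]] [[ 0.0193  0.9966 -0.0801  0.4075]
 [-0.9997  0.0203  0.0114  0.033 ]
 [ 0.013   0.0798  0.9967  1.1785]
 [ 0.      0.      0.      1.    ]] ['color', 'K', 'T']
wrist [[405.5762   0.     316.0508]
 [  0.     405.5762 240.4411]
 [  0.       0.       1.    ]] [[ 0.3318  0.9087  0.2533  0.2775]
 [-0.9433  0.3195  0.0898 -0.5648]
 [ 0.0006 -0.2687  0.9632  0.3844]
 [ 0.      0.      0.      1.    ]] ['color', 'K', 'T']
0.15 [ 0.2065 -0.5897  0.2918] [-3.1407 -0.0001  0.3368]
```

View pics/side0.png

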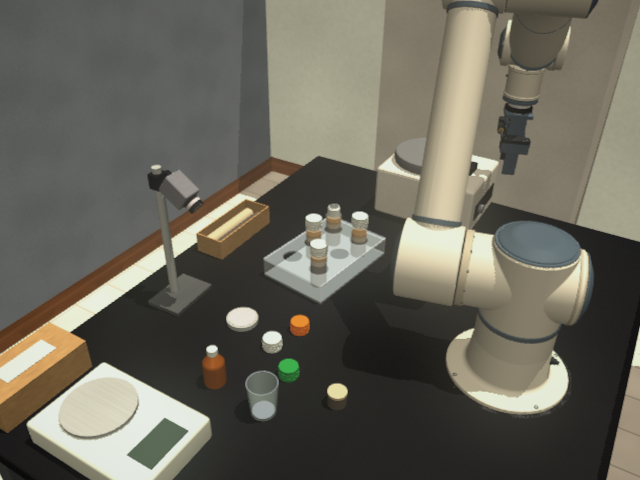

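View pics/top0.png

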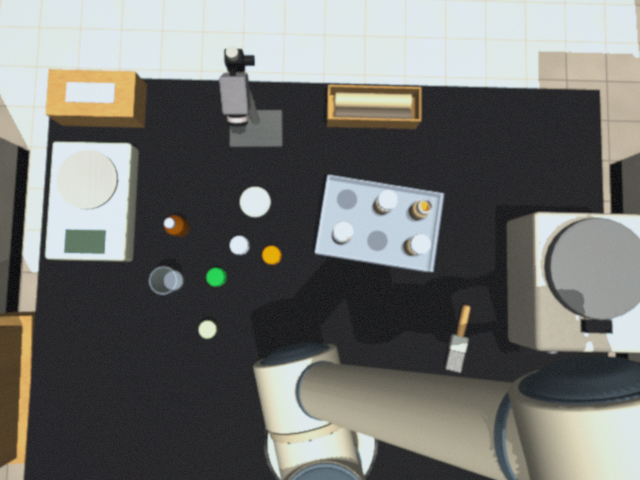

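View pics/wrist0.png

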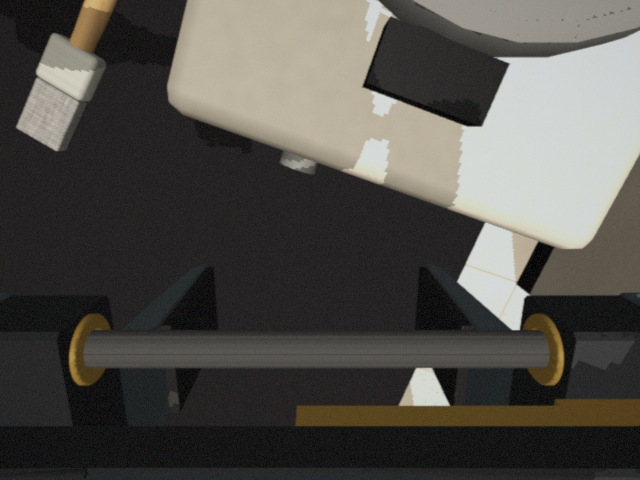

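```bash
cat > h.py <<'E'
import numpy as np, cv2
np.set_printoptions(precision=4,suppress=True)
def proj(f,P):
    P=np.atleast_2d(P); T=f["T"]; c=(P-T[:3,3])@T[:3,:3]
    K=f["K"]; return np.c_[K[0,0]*c[:,0]/-c[:,2]+K[0,2], K[1,1]*(-c[:,1])/-c[:,2]+K[1,2]]
def ray(f,uv):
    K=f["K"]; d=np.array([(uv[0]-K[0,2])/K[0,0],-(uv[1]-K[1,2])/K[1,1],-1.])
    return f["T"][:3,3], f["T"][:3,:3]@d
def onz(f,uv,z):
    o,d=ray(f,uv); return o+d*(z-o[2])/d[2]
def tri(fs,uvs):
    A=[];b=[]
    for f,uv in zip(fs,uvs):
        o,d=ray(f,uv); d=d/np.linalg.norm(d); M=np.eye(3)-np.outer(d,d); A.append(M); b.append(M@o)
    A=np.vstack(A);b=np.hstack(b); x=np.linalg.lstsq(A,b,rcond=None)[0]; return x, np.linalg.norm(A@x-b)
def circ(c,r,n=60,ax=(0,0,1)):
    ax=np.array(ax,float);ax/=np.linalg.norm(ax); a=np.cross(ax,[0.3,.5,.2] if abs(ax[2])>.9 else [0,0,1]);a/=np.linalg.norm(a);b=np.cross(ax,a)
    t=np.linspace(0,2*np.pi,n); return np.array(c)+r*(np.outer(np.cos(t),a)+np.outer(np.sin(t),b))
def save(f,n):
    import pickle; pickle.dump(f,open(n,'wb'))
def load(n):
    import pickle; return pickle.load(open(n,'rb'))
def crop(img,u0,v0,u1,v1,s):
    return cv2.resize(img[v0:v1,u0:u1],None,fx=s,fy=s,interpolation=cv2.INTER_CUBIC)
E
python3 - <<'E'
from h import *
from station import bot, grab_frame
fs={}
for n in ("side","top"):
    f=grab_frame(n); save(f,f"{n}.pkl"); fs[n]=f
a=crop(fs["side"]["color"],130,150,400,370,2.9); cv2.imwrite("pics/s1.png",a); 
b=crop(fs["top"]["color"],200,30,460,230,3); cv2.imwrite("pics/t1.png",b)
t=fs["top"]
for n,uv,z in [("cap",(239.5,244.5),.03),("open",(423,207),.134),("post",(235,50),.374)]: print(n,onz(t,uv,z))
print(tri([t,fs["side"]],[(239.5,244.5),(272,336)]),tri([t,fs["side"]],[(423,207),(334,207)]))
E
```

```text
cap [0.4968 0.2189 0.03  ]
open [ 0.5867 -0.229   0.134 ]
post [0.8344 0.1837 0.374 ]
(array([0.4972, 0.2191, 0.0302]), np.float64(0.0006531634003215321)) (array([ 0.5864, -0.2291,  0.1342]), np.float64(0.00049833778866669))
```

View pics/s1.png

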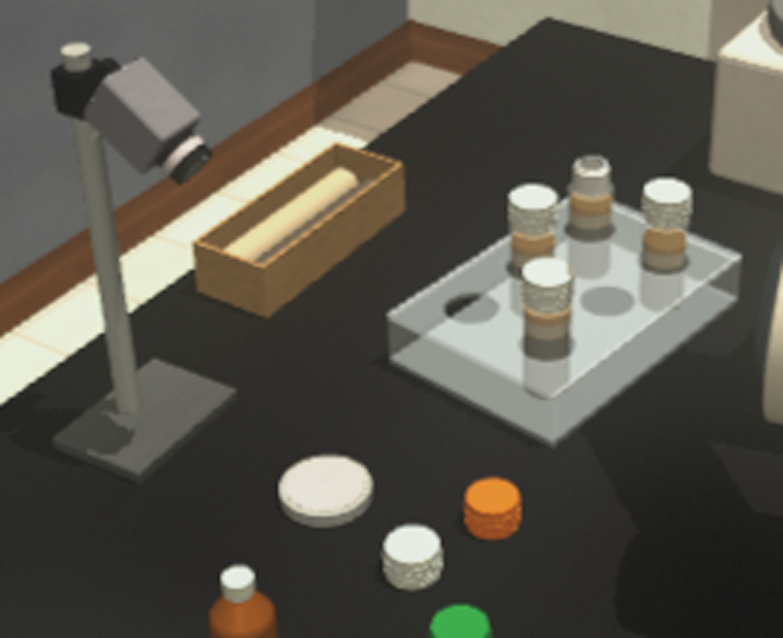

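View pics/t1.png

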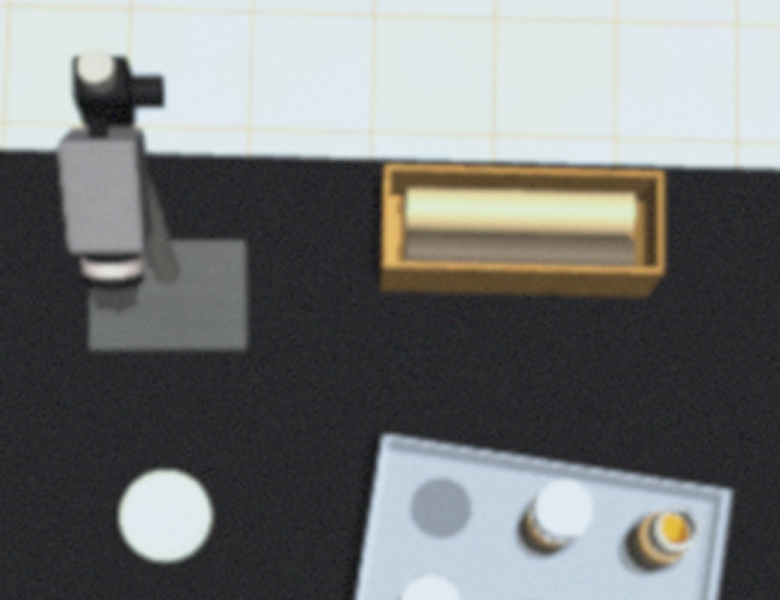

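```bash
python3 - <<'E'
from h import *
s=load("side.pkl");t=load("top.pkl")
a=crop(s["color"],145,160,210,215,11); b=crop(t["color"],215,40,260,130,6.6)
cv2.imwrite("pics/s2.png",a);cv2.imwrite("pics/t2.png",b)
E
```

```text
(no output)
```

View pics/s2.png

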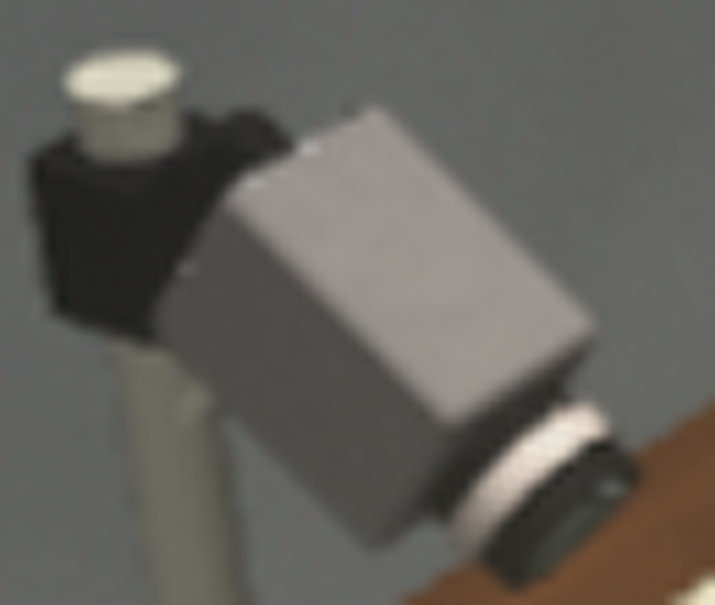

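View pics/t2.png

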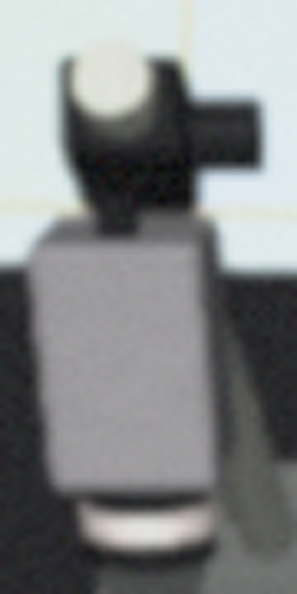

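```bash
cat > fit.py <<'E'
from h import *
from scipy.optimize import least_squares
s=load("side.pkl");t=load("top.pkl")
S=lambda x,y:(145+(x+.5)/11-.5,160+(y+.5)/11-.5)
T=lambda x,y:(215+(x+.5)/6.6-.5,40+(y+.5)/6.6-.5)
print("post",tri([s,t],[S(122,78),T(112,78)]))
# box corner codes: (end 0=front 1=rear, sy, sz)
obs=[(s,S(235,190),(1,1,1)),(s,S(375,105),(1,-1,1)),(s,S(592,325),(0,-1,1)),(s,S(455,418),(0,1,1)),(s,S(380,550),(0,1,-1)),(s,S(160,300),(1,1,-1)),
(t,T(42,248),(1,1,1)),(t,T(200,248),(1,-1,1)),(t,T(215,490),(0,-1,1)),(t,T(53,492),(0,1,1)),
(s,S(572,530),'L')]
def frame(p):
    hx,hy,az,pi,d=p[:5]
    look=np.array([np.cos(az)*np.cos(pi),np.sin(az)*np.cos(pi),-np.sin(pi)])
    X=-look; Y=np.cross([0,0,1],X);Y/=np.linalg.norm(Y); Z=np.cross(X,Y)
    L=np.array([hx,hy,.34])+.075*look
    return L,X,Y,Z
def pt(p,c):
    L,X,Y,Z=frame(p)
    if c=='L': return L
    return L+X*(p[4]+.07*c[0])+Y*.025*c[1]+Z*.025*c[2]
# sign: +y side: Y = z x X ; X points to +x-ish => Y ~ +y
def res(p): return np.concatenate([proj(f,pt(p,c))[0]-uv for f,uv,c in obs])
if __name__=="__main__":
    r=least_squares(res,[.78,.18,np.pi,.5,.02]); p=r.x
    print(p, np.sqrt(np.mean(r.fun**2))); print(r.fun.reshape(-1,2))
    L,X,Y,Z=frame(p); print("L",L,"view",L-.11*X,"X",X,"Y",Y,"Z",Z); np.save("cam.npy",p)
E
python3 fit.py
```

```text
post (array([0.8317, 0.19  , 0.3736]), np.float64(0.0001519310618298381))
[0.782  0.1865 3.1388 0.6241 0.0251] 1.0496722975059125
[[-1.1556 -0.9659]
 [ 1.1405 -1.601 ]
 [ 2.0525  0.1599]
 [ 0.0134  0.6559]
 [-0.9096  0.68  ]
 [-1.5449  1.5974]
 [-1.6609 -0.8411]
 [ 1.269  -0.1109]
 [ 1.0245  0.9907]
 [-0.177   0.0122]
 [ 0.1569 -0.1859]]
L [0.7212 0.1867 0.2962] view [0.6319 0.187  0.2319] X [ 0.8115 -0.0022  0.5844] Y [ 0.0027  1.     -0.    ] Z [-0.5844  0.0016  0.8115]
```

```bash
cat > fit2.py <<'E'
from fit import *
def pt2(p,c):
    L,X,Y,Z=frame(p)
    if c=='L': return L
    return L+X*(p[4]+p[5]*c[0])+Y*p[6]*c[1]+Z*p[7]*c[2]
def res2(p): 
    return np.concatenate([np.concatenate([proj(f,pt2(p,c))[0]-uv for f,uv,c in obs])])
r=least_squares(res2,[.78,.18,np.pi,.5,.02,.07,.025,.025]);p=r.x
J=np.linalg.inv(r.jac.T@r.jac); print(p,np.sqrt(np.mean(r.fun**2)),np.sqrt(np.diag(J))*.5); print(r.fun.reshape(-1,2))
L,X,Y,Z=frame(p); print("L",L,"view",L-.11*X,"X",X,"Y",Y,"Z",Z); print(np.array([p[0]-.05*np.cos(p[2]),p[1]-.05*np.sin(p[2])]))
np.save("cam.npy",p)
E
python3 fit2.py
python3 - <<'E'
from h import *
from station import bot
from scipy.spatial.transform import Rotation as R
p=np.array([.7212,.1867,.2962]); 
for x,z,a in [(.45,.4,45),(.4,.45,45),(.45,.42,30),(.42,.45,30),(.5,.5,35)]:
    # tool z = (sin b,0,-cos b), x=(cos b,0,sin b)
    b=np.radians(a); Rm=np.array([[np.cos(b),0,np.sin(b)],[0,-1,0],[np.sin(b),0,-np.cos(b)]])
    rpy=R.from_matrix(Rm).as_euler('xyz')
    print(x,z,a,rpy,bot.solve_ik([x,.187,z],rpy))
E
```

```text
post (array([0.8317, 0.19  , 0.3736]), np.float64(0.0001519310618298381))
[0.781  0.1871 3.1407 0.6202 0.0269 0.0677 0.0226 0.0225] 0.49011290765519 [0.001  0.0005 0.0109 0.0131 0.001  0.0007 0.0004 0.0007]
[[-0.5005 -0.3766]
 [ 0.3297 -0.242 ]
 [ 0.6383  0.7278]
 [-0.0006  0.3791]
 [-0.122  -0.7136]
 [-0.1562  0.9963]
 [-0.4431 -0.2981]
 [-0.1382  0.3169]
 [-0.3615  0.141 ]
 [ 0.9116 -0.7309]
 [ 0.4243 -0.0471]]
L [0.72   0.1872 0.2964] view [0.6304 0.1873 0.2325] X [ 0.8137 -0.0007  0.5812] Y [ 0.0009  1.     -0.    ] Z [-0.5812  0.0005  0.8137]
[0.831  0.1871]
0.45 0.4 45 [ 3.1416 -0.7854  0.    ] [ 0.4418  0.007   1.9674 -0.6481  0.5245  2.4736]
0.4 0.45 45 [ 3.1416 -0.7854  0.    ] [ 0.5212 -0.1248  1.9323 -0.5748  0.7045  2.4149]
0.45 0.42 30 [ 3.1416 -0.5236  0.    ] [ 0.3745  0.014   1.7677 -0.2394  0.8811  2.053 ]
0.42 0.45 30 [ 3.1416 -0.5236  0.    ] [ 0.4075 -0.0552  1.751  -0.2422  0.9723  2.0669]
0.5 0.5 35 [ 3.1416 -0.6109  0.    ] [ 0.3463  0.0081  1.5908 -0.2377  0.9736  1.9936]
```

```bash
python3 - <<'E'
from h import *
from station import bot, grab_frame
t=load("top.pkl")
for n,uv,z in [("orange",(271,255),.03),("green",(216,277),.03),("lid",(255,202),.015),("capA",(386,201),.138),("capB",(418,244),.138)]: print(n,onz(t,uv,z))
b=np.radians(30)
bot.move_ptp([.44,.187,.46],[np.pi,-b,0])
f=grab_frame("wrist"); save(f,"w1.pkl"); cv2.imwrite("pics/w1.png",f["color"]); print(bot.read_time_s(),bot.read_joints())
p=np.load("cam.npy")
from fit import frame
L,X,Y,Z=frame(p); print(proj(f,[L,L-.11*X]))
E
```

```text
orange [0.4714 0.1371 0.03  ]
green [0.4122 0.2761 0.03  ]
lid [0.6109 0.1844 0.015 ]
capA [ 0.5985 -0.1403  0.138 ]
capB [ 0.4981 -0.2163  0.138 ]
3.25 [ 0.3841 -0.033   1.7034 -0.2262  0.992   2.0333]
post (array([0.8317, 0.19  , 0.3736]), np.float64(0.0001519310618298381))
[[314.9041  21.4156]
 [314.7001 154.7176]]
```

View pics/w1.png

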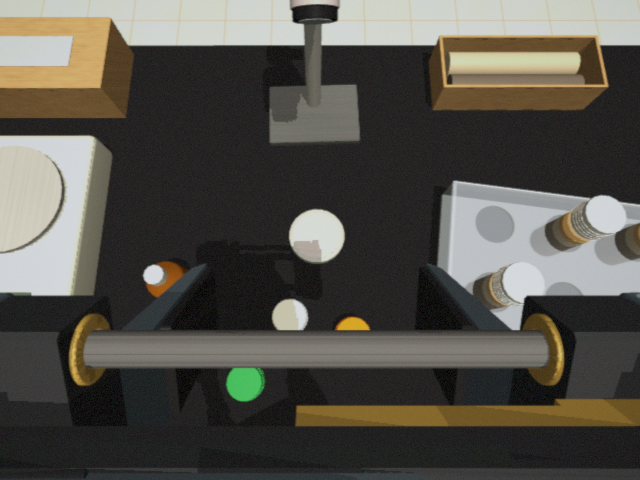

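```bash
python3 - <<'E'
from h import *
from station import bot, grab_frame
b=np.radians(52)
for P in ([.44,.187,.42],[.42,.187,.42],[.42,.187,.38]):
    print(bot.solve_ik(P,[np.pi,-b,0]))
bot.move_ptp([.44,.187,.42],[np.pi,-b,0])
f=grab_frame("wrist"); save(f,"w2.pkl"); cv2.imwrite("pics/w2.png",f["color"]); print(bot.read_time_s())
cv2.imwrite("pics/w2c.png",crop(f["color"],240,60,400,280,2.7))
from fit import frame
L,X,Y,Z=frame(np.load("cam.npy")); print(proj(f,[L,L-.11*X]))
E
```

```text
[ 0.4902 -0.0295  2.0197 -0.9257  0.4829  2.7548]
[ 0.5253 -0.0563  2.0442 -0.9433  0.51    2.7909]
[ 0.5253  0.0125  2.1197 -1.1899  0.4397  3.0677]
4.05
post (array([0.8317, 0.19  , 0.3736]), np.float64(0.0001519310618298381))
[[315.1715 128.9421]
 [314.8894 247.7569]]
```

View pics/w2.png

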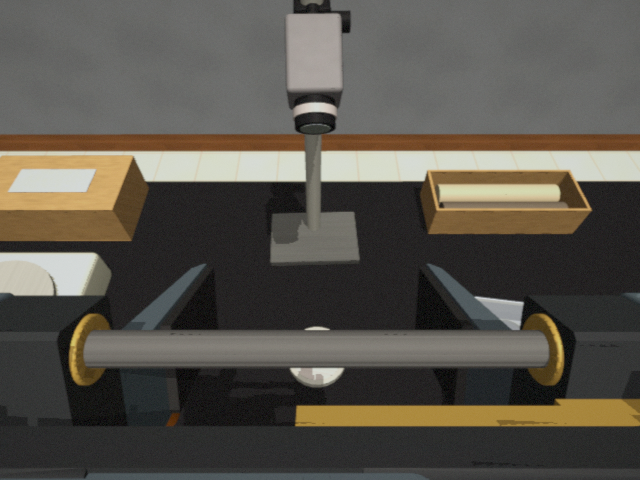

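```bash
python3 - <<'E'
from h import *
f=load("w2.pkl"); cv2.imwrite("pics/w2c.png",crop(f["color"],275,0,360,145,4.1))
E
```

```text
(no output)
```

View pics/w2c.png

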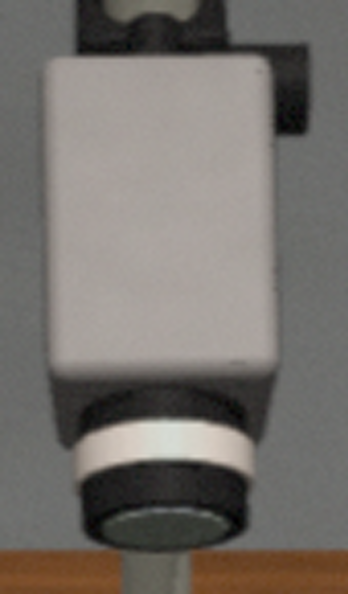

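```bash
cat > fit3.py <<'E'
from fit import *
w=load("w2.pkl"); W=lambda x,y:(275+(x+.5)/4.1-.5,(y+.5)/4.1-.5)
obs+= [(w,W(43,55),(1,1,1)),(w,W(272,55),(1,-1,1)),(w,W(279,370),(0,-1,1)),(w,W(48,370),(0,1,1)),(w,W(166,525),'L')]
def pt2(p,c):
    L,X,Y,Z=frame(p)
    if c=='L': return L
    return L+X*(p[4]+p[5]*c[0])+Y*p[6]*c[1]+Z*p[7]*c[2]
def res2(p): return np.concatenate([proj(f,pt2(p,c))[0]-uv for f,uv,c in obs])
r=least_squares(res2,[.78,.18,np.pi,.5,.02,.07,.025,.025]);p=r.x
J=np.linalg.inv(r.jac.T@r.jac); print(p,np.sqrt(np.mean(r.fun**2)),np.sqrt(np.diag(J))*.5); print(r.fun.reshape(-1,2)[-7:])
L,X,Y,Z=frame(p); print("L",L,"view",L-.11*X,"X",X,"Y",Y,"Z",Z); np.save("cam.npy",p)
E
python3 fit3.py
cat > g.py <<'E'
from h import *
from scipy.spatial.transform import Rotation as R
def rpy(zt,yt):  # tool z, jaw y
    zt=np.array(zt,float);zt/=np.linalg.norm(zt); yt=np.array(yt,float); yt-=zt*(yt@zt); yt/=np.linalg.norm(yt)
    return R.from_matrix(np.c_[np.cross(yt,zt),yt,zt]).as_euler('xyz')
def down(a): return rpy([0,0,-1],[np.cos(a),np.sin(a),0])   # a=jaw direction azimuth
E
python3 - <<'E'
from g import *
from fit import frame
from station import bot
L,X,Y,Z=frame(np.load("cam.npy")); V=L-.11*X
for s in (1,-1):
    print("present",s,bot.solve_ik(V+Z*.081,rpy(-Z,s*Y)))
for a in range(-180,180,30):
    print(a,bot.solve_ik([.497,.219,.081],down(np.radians(a))),bot.solve_ik([.5865,-.229,.189],down(np.radians(a))))
E
```

```text
post (array([0.8317, 0.19  , 0.3736]), np.float64(0.0001519310618298381))
[0.7811 0.1884 3.1566 0.6034 0.0267 0.0678 0.024  0.0228] 0.6984987519893463 [0.0006 0.0002 0.0054 0.0098 0.0005 0.0004 0.0002 0.0006]
[[-0.1315 -0.5434]
 [ 0.5102 -0.2997]
 [ 1.3335  0.382 ]
 [ 0.2837  0.1347]
 [-0.4263 -0.1181]
 [ 0.7713  0.2409]
 [-0.2793  0.8145]]
L [0.7193 0.1875 0.2974] view [0.6287 0.1861 0.235 ] X [0.8233 0.0124 0.5675] Y [-0.015   0.9999  0.    ] Z [-0.5674 -0.0085  0.8234]
post (array([0.8317, 0.19  , 0.3736]), np.float64(0.0001519310618298381))
present 1 [ 0.2764  0.3206  1.7777 -0.3248  0.4775 -1.0634]
present -1 [ 0.2764  0.3206  1.7777 -0.3248  0.4775  2.0782]
-180 [ 0.3051  0.6773  1.7416 -0.      0.7227 -2.8365] [-0.4671  0.6084  1.4453 -0.      1.0878  2.6745]
-150 [ 0.3051  0.6773  1.7416 -0.      0.7227  2.9231] [-0.4671  0.6084  1.4453 -0.      1.0878  2.1509]
-120 [ 0.3051  0.6773  1.7416 -0.      0.7227  2.3995] [-0.4671  0.6084  1.4453 -0.      1.0878  1.6273]
-90 [ 0.3051  0.6773  1.7416 -0.      0.7227  1.8759] [-0.4671  0.6084  1.4453 -0.      1.0878  1.1037]
-60 [ 0.3051  0.6773  1.7416 -0.      0.7227  1.3523] [-0.4671  0.6084  1.4453 -0.      1.0878  0.5801]
-30 [ 0.3051  0.6773  1.7416 -0.      0.7227  0.8287] [-0.4671  0.6084  1.4453 -0.      1.0878  0.0565]
0 [ 0.3051  0.6773  1.7416 -0.      0.7227  0.3051] [-0.4671  0.6084  1.4453  0.      1.0878 -0.4671]
30 [ 0.3051  0.6773  1.7416 -0.      0.7227 -0.2185] [-0.4671  0.6084  1.4453  0.      1.0878 -0.9906]
60 [ 0.3051  0.6773  1.7416  0.      0.7227 -0.7421] [-0.4671  0.6084  1.4453  0.      1.0878 -1.5142]
90 [ 0.3051  0.6773  1.7416  0.      0.7227 -1.2657] [-0.4671  0.6084  1.4453  0.      1.0878 -2.0378]
120 [ 0.3051  0.6773  1.7416 -0.      0.7227 -1.7893] [-0.4671  0.6084  1.4453 -0.      1.0878 -2.5614]
150 [ 0.3051  0.6773  1.7416 -0.      0.7227 -2.3129] None
```

```bash
python3 - <<'E'
from g import *
from station import bot, grab_frame
o=down(np.radians(-144))
bot.move_ptp([.497,.219,.17],o); bot.command_gripper(.075,15)
bot.movel([.497,.219,.082],speed=.12)
bot.command_gripper(.03,15); print(bot.read_opening(),bot.read_ft_force())
bot.movel([.497,.219,.26],speed=.25)
print(bot.read_opening(),bot.read_time_s(),bot.read_ft_force())
bot.move_ptp([.5865,-.229,.27],o)
f=grab_frame("side");save(f,"s3.pkl"); g=grab_frame("top");save(g,"t3.pkl");cv2.imwrite("pics/w3.png",grab_frame("wrist")["color"])
a=crop(f["color"],290,130,420,290,3.7);b=crop(g["color"],360,150,480,290,3.7)
h=max(a.shape[0],b.shape[0]); c=np.zeros((600,800,3),np.uint8); a=a[:600,:400];b=b[:600,:400];c[:a.shape[0],:a.shape[1]]=a;c[:b.shape[0],400:400+b.shape[1]]=b
cv2.imwrite("pics/c3.png",c); print(bot.read_time_s())
E
```

```text
0.04580564140679153 [-0.8924  0.1941  5.6438]
0.04560890695605368 7.875 [-0.1905 -0.1618 -0.7601]
9.7
```

View pics/c3.png

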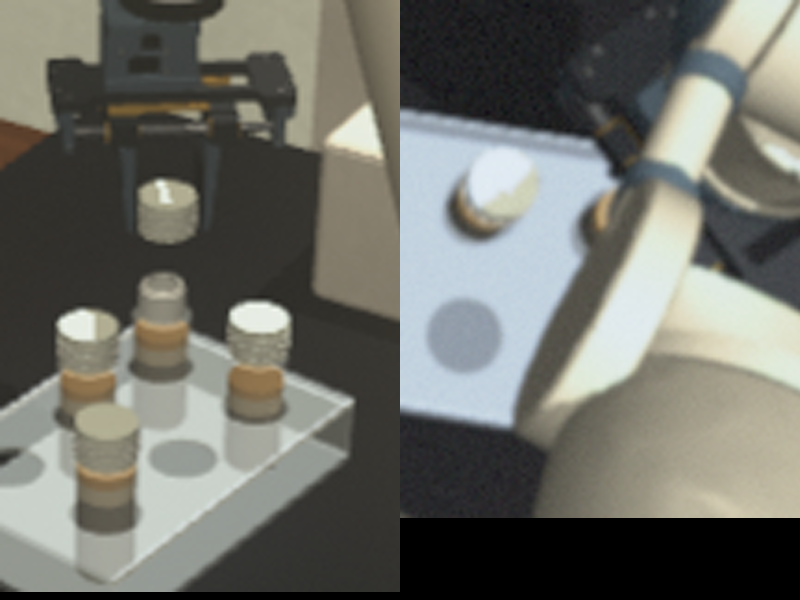

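View pics/w3.png

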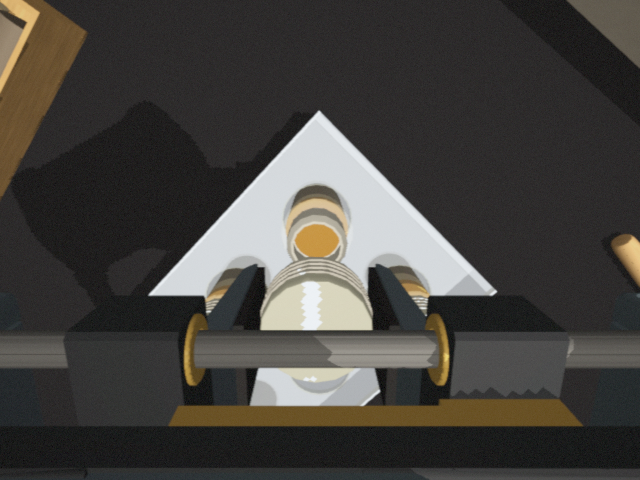

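```bash
python3 - <<'E'
from g import *
from station import bot, grab_frame
f=grab_frame("wrist");save(f,"w3.pkl"); s=load("s3.pkl");t=load("top.pkl")
print(bot.read_ee_pos())
def draw(f,Ps,box,sc):
    im=crop(f["color"],*box,sc)
    for P,c in Ps:
        uv=(proj(f,P)-[box[0],box[1]]+.5)*sc-.5
        cv2.polylines(im,[np.int32(np.round(uv*8))],True,c,1,cv2.LINE_AA,3)
    return im
P=np.array([.5865,-.229,0])
it=[(circ(P+[0,0,.134],.0155),(0,0,255)),(circ(P+[0,0,.129],.0185),(0,255,0)),(circ(P+[0,0,.106],.024),(255,0,0)),(circ(P+[0,0,.058],.026),(0,255,255))]
tcp=bot.read_ee_pos(); g=np.array(tcp)-[0,0,.06]
ic=[(circ(g+[0,0,.008],.023),(255,0,255)),(circ(g-[0,0,.022],.023),(255,0,255))]
a=draw(f,it+ic,(250,170,390,390),2.7); b=draw(s,it+ic,(310,160,365,240),7.2); c=draw(t,it,(395,180,450,240),5)
o=np.zeros((600,1100,3),np.uint8); x=0
for im in(a,b): im=im[:600]; o[:im.shape[0],x:x+im.shape[1]]=im; x+=im.shape[1]
cv2.imwrite("pics/d3.png",o[:,:800]); cv2.imwrite("pics/d3t.png",c)
E
```

```text
[ 0.5867 -0.2281  0.2701]
```

View pics/d3.png

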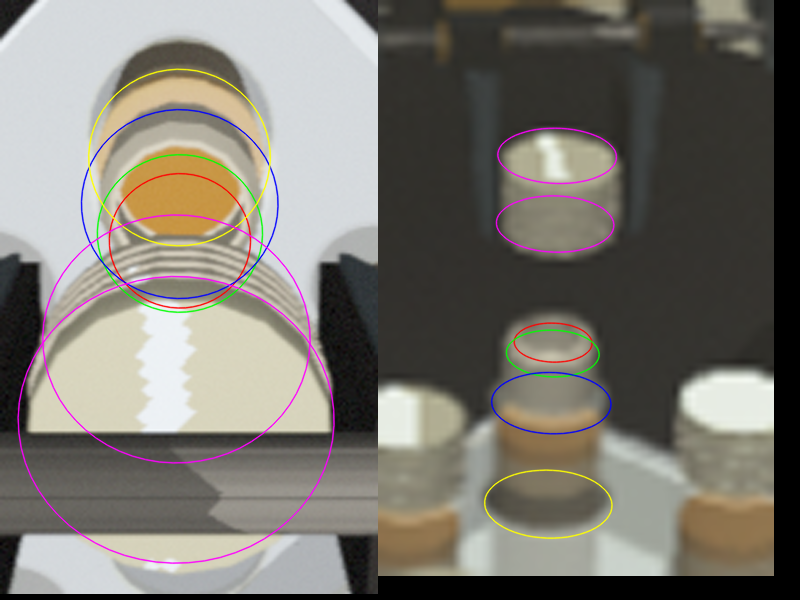

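View pics/d3t.png

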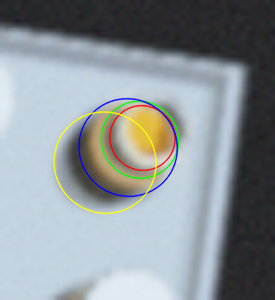

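```bash
python3 - <<'E'
from g import *
f=load("w3.pkl"); s=load("s3.pkl");t=load("top.pkl")
cv2.imwrite("pics/e1.png",np.hstack([crop(s["color"],318,190,353,240,10)[:500],crop(t["color"],400,185,442,235,10)]))
im=crop(f["color"],275,170,355,270,6); cv2.imwrite("pics/e2.png",im)
for uv in [(425,206),(424,206)]: print(onz(t,uv,.134),tri([t,s],[uv,(334.1,205.4)]))
E
```

```text
[ 0.5892 -0.2338  0.134 ] (array([ 0.5884, -0.2332,  0.1369]), np.float64(0.0004854369591105257))
[ 0.5892 -0.2314  0.134 ] (array([ 0.5876, -0.2306,  0.1384]), np.float64(0.001223804485755863))
```

View pics/e1.png

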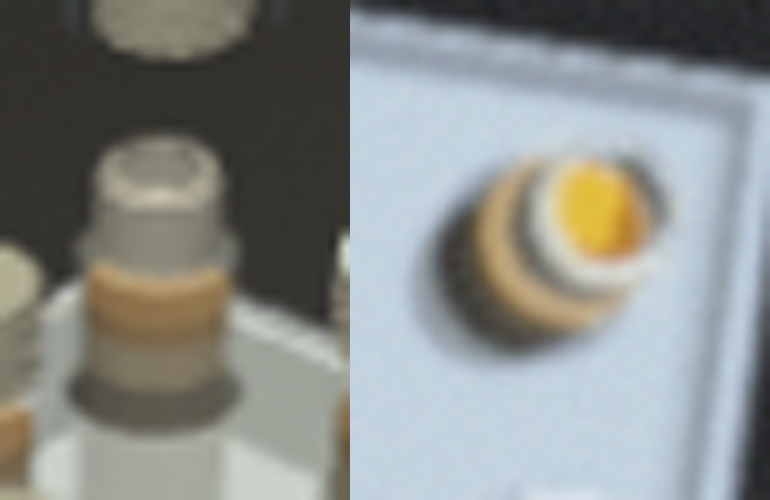

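View pics/e2.png

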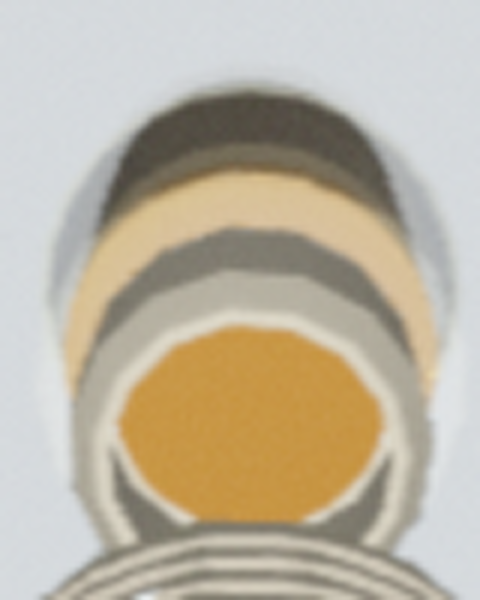

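```bash
cat > ov.py <<'E'
from g import *
f=load("w3.pkl"); s=load("s3.pkl");t=load("top.pkl")
def draw(f,Ps,box,sc):
    im=crop(f["color"],*box,sc)
    for P,c in Ps:
        uv=(proj(f,P)-[box[0],box[1]]+.5)*sc-.5
        cv2.polylines(im,[np.int32(np.round(uv*8))],True,c,1,cv2.LINE_AA,3)
    return im
def tube(P): return [(circ(P+[0,0,.134],.0155),(0,0,255)),(circ(P+[0,0,.129],.0185),(0,255,0)),(circ(P+[0,0,.106],.024),(255,0,0))]
hole=lambda P:[(circ(P+[0,0,.058],.026),(0,255,255))]
tx=np.array([.588,-.809,0]); ty=np.array([-.809,-.588,0])
def go(P,co,name):
    g=np.array([.5867,-.2281,.2101])+tx*co[0]+ty*co[1]
    ic=[(circ(g+[0,0,.008],.023),(255,0,255)),(circ(g-[0,0,.022],.023),(255,0,255))]
    a=draw(f,tube(P)+ic,(255,170,380,390),2.7)[:590]; b=draw(s,tube(P)+ic,(316,170,352,240),8.3)[:590]; c=draw(t,tube(P)+[],(405,190,440,225),4)
    o=np.zeros((600,800,3),np.uint8);x=0
    for im in(a,b,c): o[:im.shape[0],x:x+im.shape[1]]=im[:,:800-x]; x+=im.shape[1]
    cv2.imwrite(name,o)
E
python3 -c "
from ov import *
print(tri([t,s],[(423.95,206.55),(333.55,205.95)]), onz(f,(317,244.7),.134))
go(np.array([.5885,-.2325,0]),(-.002,0),'pics/o1.png')"
```

```text
(array([ 0.5878, -0.2304,  0.1366]), np.float64(0.0005948773148739076)) [ 0.5913 -0.2365  0.134 ]
```

View pics/o1.png

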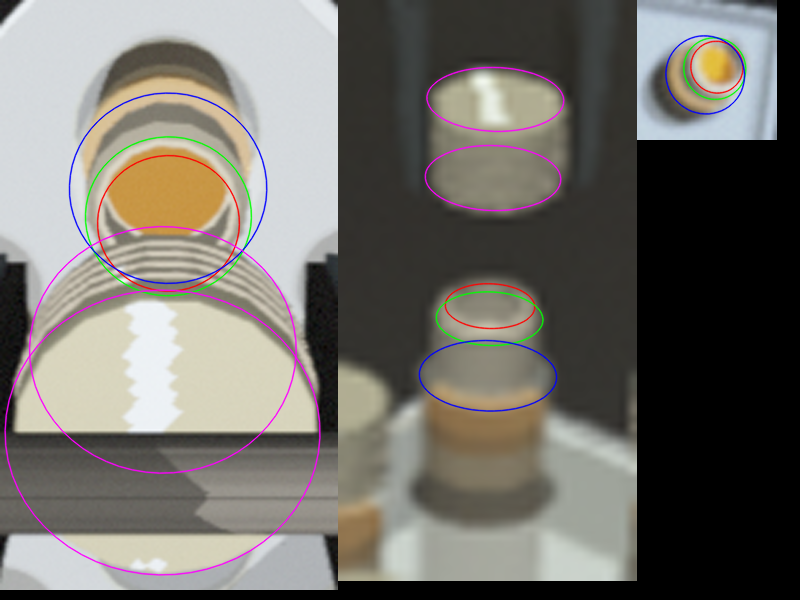

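```bash
python3 - <<'E'
from ov import *
cv2.imwrite("pics/r1.png",crop(t["color"],308,165,450,280,5.6))
cv2.imwrite("pics/r2.png",crop(load("side.pkl")["color"],258,190,393,300,5.9))
E
```

```text
(no output)
```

View pics/r1.png

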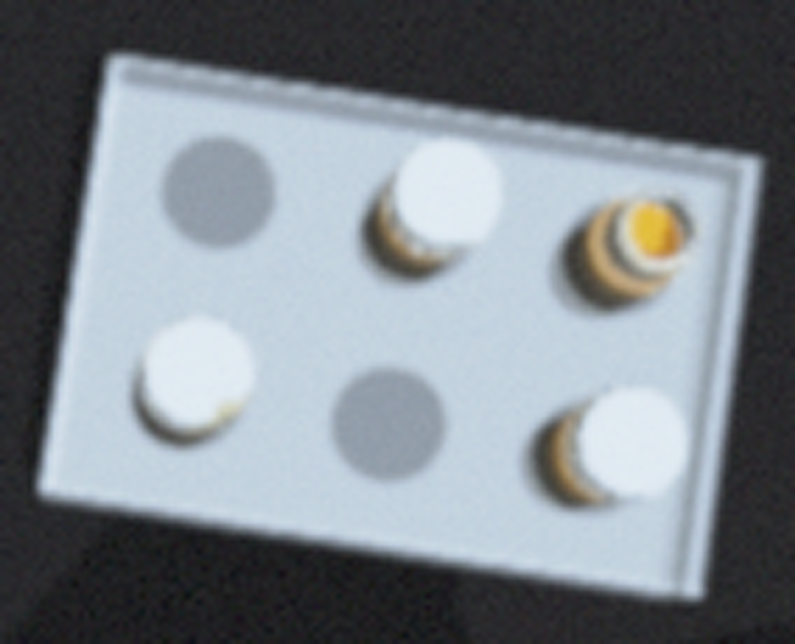

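View pics/r2.png

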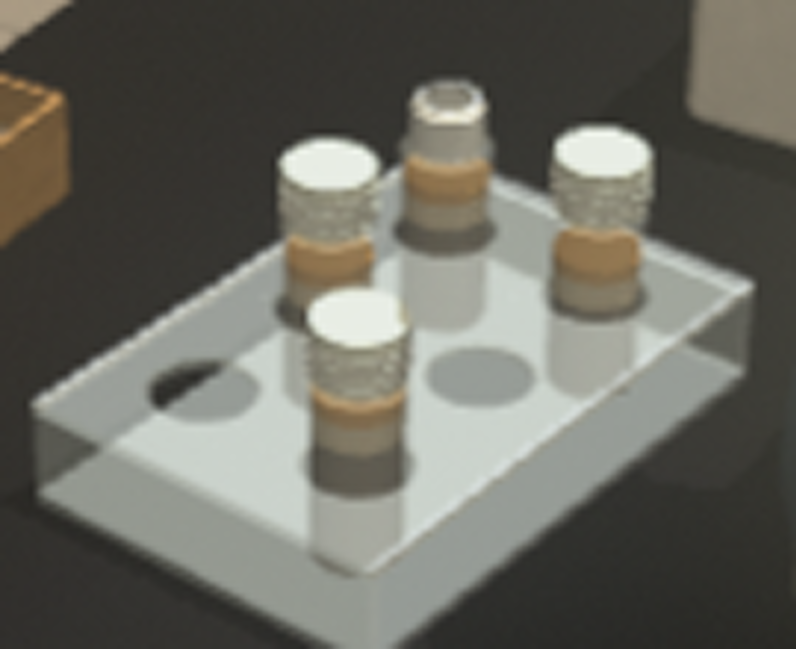

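```bash
python3 - <<'E'
from ov import *
from scipy.optimize import least_squares
Tc=lambda x,y:np.array((308+(x+.5)/5.6-.5,165+(y+.5)/5.6-.5)); Sc=lambda x,y:np.array((258+(x+.5)/5.9-.5,190+(y+.5)/5.9-.5))
ot=[(t,Tc(218,192),(.046,.092)),(t,Tc(388,424),(-.046,0)),(t,Tc(110,57),(.1,.15)),(t,Tc(763,158),(.1,-.15)),(t,Tc(703,597),(-.1,-.15)),(t,Tc(40,495),(-.1,.15))]
os_=[(s,Sc(205,390),(.046,.092)),(s,Sc(482,376),(-.046,0)),(s,Sc(33,407),(.1,.15)),(s,Sc(752,286),(-.1,-.15)),(s,Sc(370,575),(-.1,.15))]
def W(p,q,z=.058): c,sn=np.cos(p[2]),np.sin(p[2]); return np.array([p[0]+c*q[0]-sn*q[1],p[1]+sn*q[0]+c*q[1],z])
for o in (ot,os_,ot+os_):
    r=least_squares(lambda p:np.concatenate([proj(f,W(p,q))[0]-uv for f,uv,q in o]),[.54,-.14,-.1])
    print(r.x,np.abs(r.fun).max(),"open hole",W(r.x,(.046,-.092)), "nbrs",W(r.x,(.046,0)),W(r.x,(-.046,-.092)))
# capped tops
for uv in [(448,193),(633,442),(198,373)]: print(onz(t,Tc(*uv),.138))
for uv in [(328,163),(602,153)]: print("side",onz(s,Sc(*uv),.138))
for uv in [(653,235)]: print(onz(t,Tc(*uv),.134))
print("side mouth",onz(s,Sc(449,101),.134))
print(proj(f,W(r.x,(.1,-.15))))
E
```

```text
[ 0.5576 -0.1381 -0.1354] 0.6528506079246199 open hole [ 0.5908 -0.2355  0.058 ] nbrs [ 0.6032 -0.1443  0.058 ] [ 0.4996 -0.223   0.058 ]
[ 0.5563 -0.1349 -0.1402] 0.4165996155007292 open hole [ 0.589  -0.2325  0.058 ] nbrs [ 0.6019 -0.1414  0.058 ] [ 0.4979 -0.2196  0.058 ]
[ 0.5575 -0.1374 -0.1368] 0.9389592831649907 open hole [ 0.5905 -0.2348  0.058 ] nbrs [ 0.6031 -0.1437  0.058 ] [ 0.4994 -0.2223  0.058 ]
[ 0.6032 -0.1441  0.138 ]
[ 0.4994 -0.2224  0.138 ]
[ 0.5247 -0.0397  0.138 ]
side [ 0.6043 -0.1438  0.138 ]
side [ 0.4988 -0.2201  0.138 ]
[ 0.5879 -0.2318  0.134 ]
side mouth [ 0.5879 -0.2306  0.134 ]
[[318.2544 111.5606]]
```

```bash
python3 -c "
from ov import *
go(np.array([.5908,-.2357,0]),(-.0035,0),'pics/o2.png')"
```

```text
(no output)
```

View pics/o2.png

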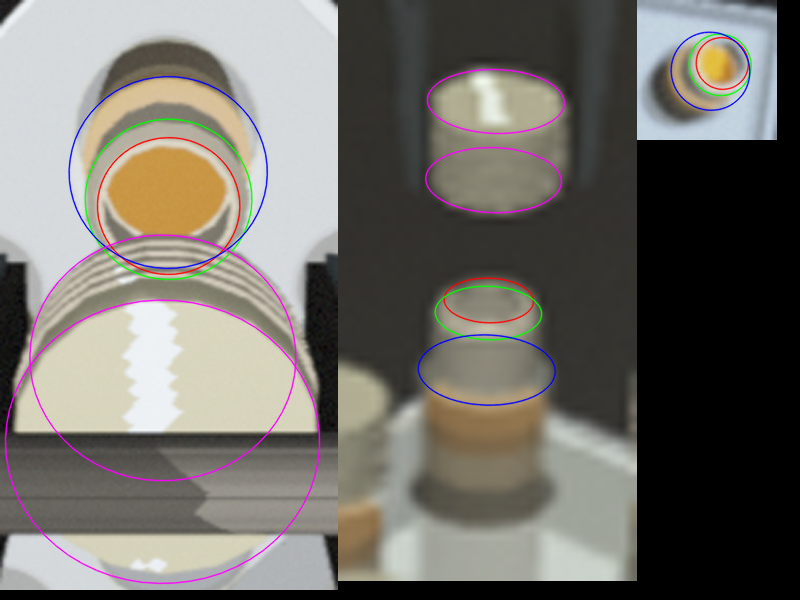

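```bash
python3 - <<'E'
from g import *
from station import bot, grab_frame
x,y=.5929,-.2385
bot.movel([x,y,.268],speed=.08)
print(bot.read_ee_pos(),bot.read_ft_force())
f0=np.array(bot.read_ft_force())
h=bot.movel([x,y,.188],speed=.04,contact_N=6)
print(h,bot.read_ee_pos(),np.array(bot.read_ft_force())-f0,bot.read_moment(),bot.read_time_s())
f=grab_frame("wrist");save(f,"w4.pkl");g=grab_frame("side")
a=crop(f["color"],235,120,400,400,2); b=crop(g["color"],300,160,380,260,5); b=b[:560]
o=np.zeros((560,a.shape[1]+b.shape[1],3),np.uint8); o[:a.shape[0],:a.shape[1]]=a;o[:b.shape[0],a.shape[1]:]=b
cv2.imwrite("pics/i1.png",o)
E
```

```text
[ 0.5932 -0.239   0.2677] [-0.6577  0.3144 -1.6464]
True [ 0.593  -0.2385  0.1901] [ 0.2954 -0.119   9.2015] [0.2334 0.1308 0.0254] 11.8333
```

View pics/i1.png

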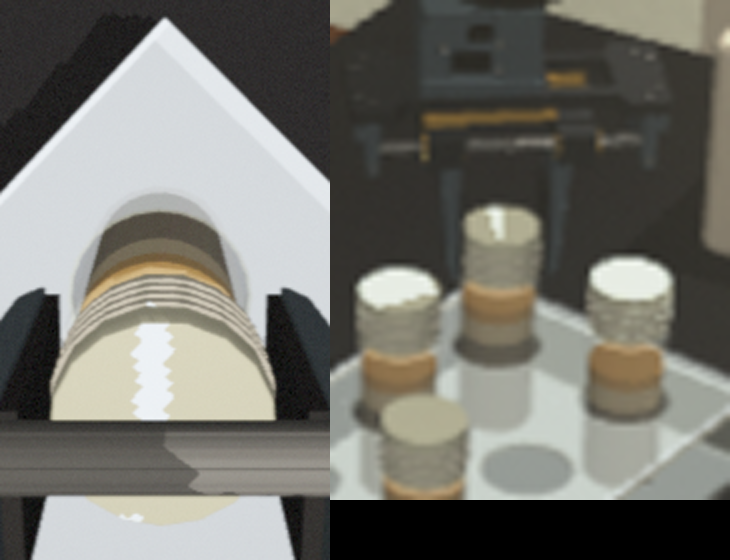

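```bash
python3 - <<'E'
from g import *
from station import bot, grab_frame
bot.command_gripper(.07,15)
x,y=.5905,-.2360
bot.movel([x,y,.192],speed=.08)
print(bot.read_ee_pos(),bot.read_ft_force())
h=bot.movel([x,y,.150],speed=.06,contact_N=10)
print(h,bot.read_ee_pos(),bot.read_ft_force(),bot.read_time_s())
f=grab_frame("wrist");save(f,"w5.pkl");g=grab_frame("side")
a=crop(f["color"],215,120,420,400,2); b=crop(g["color"],300,160,370,260,5.6); b=b[:560]
o=np.zeros((560,a.shape[1]+b.shape[1],3),np.uint8); o[:a.shape[0],:a.shape[1]]=a;o[:b.shape[0],a.shape[1]:]=b
cv2.imwrite("pics/i2.png",o)
E
```

```text
[ 0.5905 -0.2359  0.1923] [-0.6932  0.3843 -0.2781]
False [ 0.5907 -0.2361  0.1502] [ 0.3383 -0.0728  0.8227] 13.5917
```

View pics/i2.png

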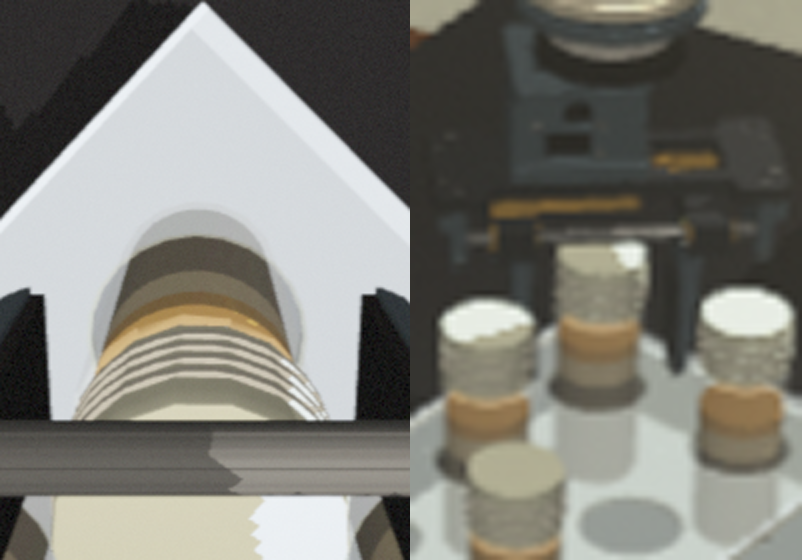

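```bash
python3 - <<'E'
from g import *
from fit import frame
from station import bot, grab_frame
bot.command_gripper(.04,35); print(bot.read_opening(),bot.read_ft_force(),bot.read_ee_pos())
bot.movel([.5907,-.2361,.165],speed=.04); print(bot.read_ft_force(),bot.read_opening())
bot.movel([.5907,-.2361,.335],speed=.15); print(bot.read_ft_force(),bot.read_opening(),bot.read_time_s())
L,X,Y,Z=frame(np.load("cam.npy")); V=L-.11*X; k=.020+.06
o=rpy(-Z,-Y); pre=V-X*.09+Z*k; 
bot.move_ptp([.50,-.05,.36],down(np.radians(-110)))
bot.move_ptp(pre,o); print(bot.read_time_s(),bot.read_ft_force(),bot.read_opening(),pre,bot.read_ee_pos())
for n in("wrist","side","top"):
    f=grab_frame(n);save(f,n+"6.pkl");cv2.imwrite(f"pics/{n}6.png",f["color"])
E
```

```text
post (array([0.8317, 0.19  , 0.3736]), np.float64(0.0001519310618298381))
0.04712864933548674 [0.58   0.8465 2.1171] [ 0.5906 -0.236   0.1501]
[ 0.0324 -0.9111 -3.4123] 0.047420661257265406
[ 0.3408  0.5603 -3.3022] 0.04764157571815656 15.975
17.8333 [ 0.6539 -0.3297 -2.3498] 0.04720814255733999 [0.5093 0.1843 0.2498] [0.5101 0.1837 0.2497]
```

View pics/side6.png

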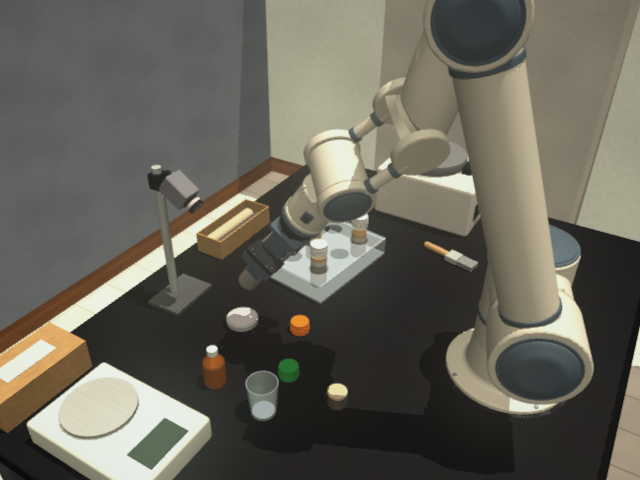

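View pics/wrist6.png

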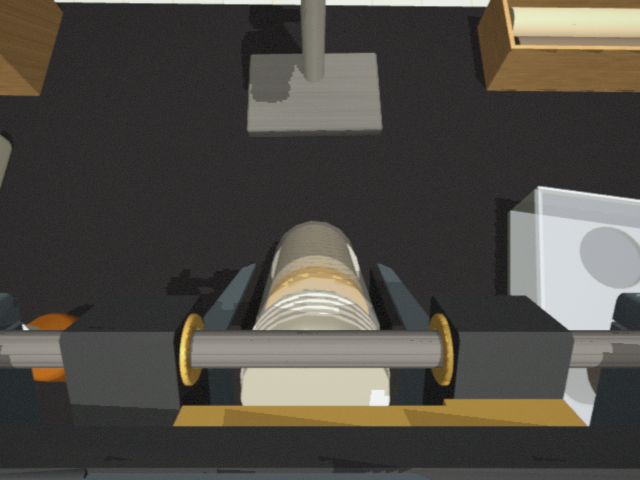

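```bash
cat >> fit3.py <<'E'
print("variants")
full=list(obs)
for nm,sel in [("noL",lambda o:o[2]!='L'),("side+wrist",lambda o:o[0] is not t),("top+wrist",lambda o:o[0] is not s),("all",lambda o:True)]:
    ob=[o for o in full if sel(o)]
    def R2(p): return np.concatenate([np.concatenate([proj(f,pt2(p,c))[0]-uv for f,uv,c in ob]),[(p[5]-.069)/.001,(p[6]-.0245)/.0005,(p[7]-.0245)/.0005,(p[4]-.027)/.002]])
    q=least_squares(R2,p).x; L,X,Y,Z=frame(q); print(nm,q[:4],q[4:],L-.11*X)
E
python3 fit3.py | sed -n '/variants/,$p'
python3 - <<'E'
from h import *
f=load("wrist6.pkl"); 
# foot plate edges direction on bench (thickness unknown ~ 8mm)
for z in (0,.01):
    a=onz(f,(248,132),z);b=onz(f,(381,130),z); print(a,b,np.linalg.norm(a-b),np.arctan2(*(a-b)[:2]))
f=load("w2.pkl")
a=onz(f,(271,264),0);b=onz(f,(359,262),0);print(a,b,np.linalg.norm(a-b),np.arctan2(*(a-b)[:2]))
E
```

```text
variants
noL [0.7805 0.1884 3.1555 0.6095] [0.0267 0.068  0.0241 0.0241] [0.6288 0.1863 0.2341]
side+wrist [0.7814 0.1887 3.1599 0.607 ] [0.0261 0.0681 0.0242 0.0242] [0.6295 0.1859 0.2345]
top+wrist [0.7818 0.1886 3.1601 0.5957] [0.0253 0.0683 0.0243 0.0244] [0.6287 0.1858 0.2362]
all [0.7816 0.1884 3.1561 0.6075] [0.026  0.0681 0.0241 0.0241] [0.6297 0.1862 0.2344]
[0.7669 0.2587 0.    ] [0.7717 0.1177 0.    ] 0.14109371975213572 -0.03394540927373463
[0.7602 0.2566 0.01  ] [0.7649 0.1194 0.01  ] 0.13727018346621891 -0.033945409273734885
[0.7641 0.2568 0.    ] [0.7681 0.1176 0.    ] 0.13922185503965606 -0.028968744401485343
```

```bash
python3 - <<'E'
from g import *
from fit import frame
from station import bot, grab_frame
p=np.load("cam.npy"); p[:4]=[.7813,.1886,3.1620,.607]; np.save("cam2.npy",p)
L,X,Y,Z=frame(p); V=L-.11*X; k=.0201+.06; o=rpy(-Z,-Y); tgt=V+Z*k
print("V",V,"Z",Z)
bot.movel(tgt,o,speed=.08); bot.wait(.5)
e=np.array(bot.read_ee_pos())-tgt; print("err",e)
bot.movel(tgt-e,o,speed=.02); bot.wait(.5)
print("err",np.array(bot.read_ee_pos())-tgt, o,bot.read_tcp_rot(),bot.read_opening(),bot.read_ft_force(),bot.read_time_s(),bot.read_joint_vel())
fs={}
for n in("wrist","side","top"):
    f=grab_frame(n);save(f,n+"7.pkl");fs[n]=f
def draw(f,Ps,box,sc):
    im=crop(f["color"],*box,sc)
    for P,c in Ps:
        uv=(proj(f,P)-[box[0],box[1]]+.5)*sc-.5
        cv2.polylines(im,[np.int32(np.round(uv*8))],True,c,1,cv2.LINE_AA,3)
    return im
F=V-.064*Z
it=[(circ(F,.024,ax=Z),(0,255,0)),(circ(F+.1*Z,.024,ax=Z),(255,0,0)),(circ(F+.132*Z,.023,ax=Z),(255,0,255)),(circ(L,.019,ax=X),(0,0,255)),(np.array([L,V]),(0,255,255))]
a=draw(fs["side"],it,(140,150,300,310),3.6)
b=draw(fs["wrist"],it,(200,120,430,430),1.9)
cv2.imwrite("pics/f1.png",a);cv2.imwrite("pics/f2.png",b);cv2.imwrite("pics/f3.png",fs["side"]["color"])
cv2.imwrite("pics/f4.png",draw(fs["top"],it,(180,60,340,260),3))
E
```

```text
post (array([0.8317, 0.19  , 0.3736]), np.float64(0.0001519310618298381))
V [0.6294 0.1855 0.2345] Z [-0.5703 -0.0116  0.8214]
err [0. 0. 0.]
err [ 0. -0.  0.] [ 3.1416 -0.607   0.0204] [ 3.1416 -0.6071  0.0204] 0.04755382721479282 [ 1.2236 -0.0768 -3.3735] 20.5083 [-0.0009 -0.     -0.0021 -0.0002 -0.0011 -0.0005]
```

View pics/f1.png

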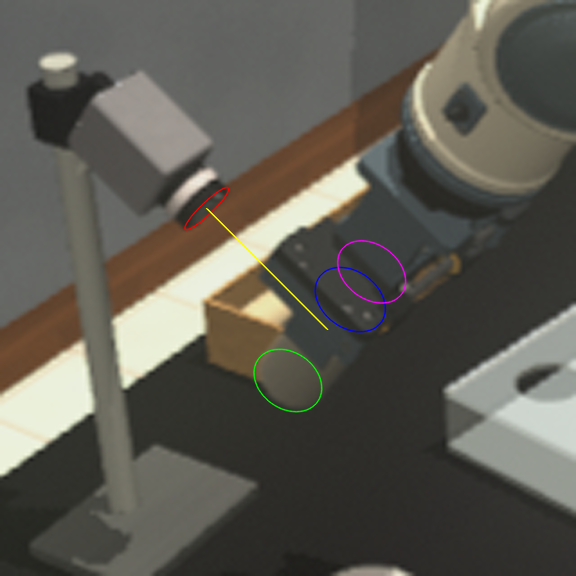

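View pics/f2.png

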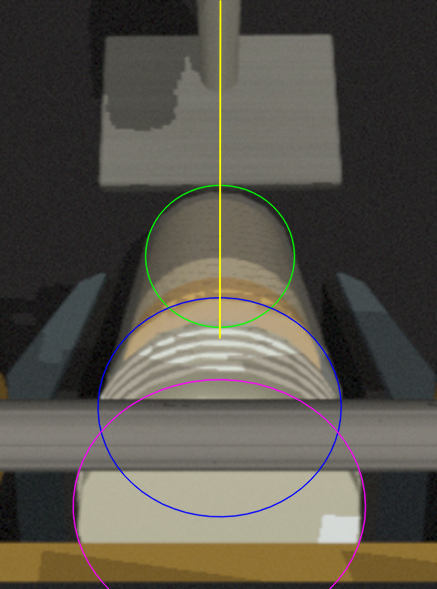

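View pics/f4.png

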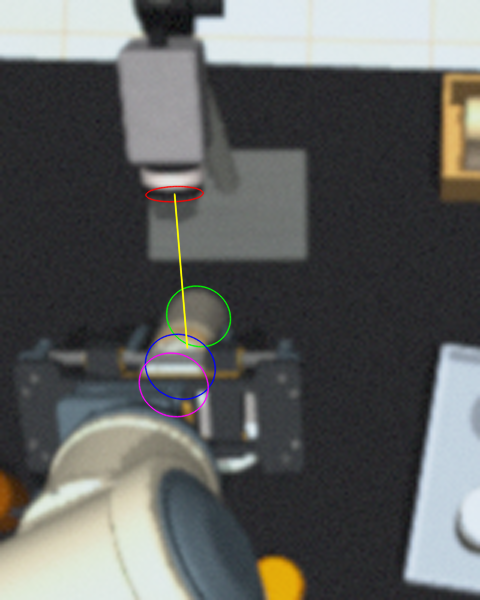

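```bash
python3 - <<'E'
from station import bot
bot.wait(.3); print(bot.read_joint_vel(),bot.read_opening(),bot.read_ee_pos()); bot.hand_in(); print(bot.read_time_s())
E
```

```text
[ 0.00010154  0.00035019  0.00058089  0.00051564  0.00114703 -0.0002882 ] 0.04737004908732568 [0.58369999 0.18454798 0.30024359]
the job is handed in; nothing more can be done
the job is handed in; nothing more can be done
```

I put the white cap over the neck of the open tube, took the capped tube out of the rack by its body, and handed the job in with the gripper still holding it at the view point. The robot clock read 20.5 s at the last check before hand-in. No verdict is reported.

- **Capping:** contact came with the gripper at 0.190 m, the height expected for a fully seated cap. The contact force was almost purely vertical, about 9 N. After I let go, the pictures showed the cap level with the capped tubes beside it.
- **Grip:** I gripped the body about 16 mm below the shoulder with 35 N. The opening held at about 47 mm, and the load reading stayed near 3.4 N in the last check. That is above the roughly 2.5 N the tube and cap weigh, and I did not look into the difference.
- **Presentation:** the arm matched the commanded pose to within 0.1 mm and was almost still. The camera overlays of foot, cap and lens agreed with the calculated pose to about 1–2 mm.
- **Disagreements:** my first reading of the tube's mouth was about 7–8 mm off. I corrected it from the rack and wrist views before lowering the cap. Different fits of the inspection camera varied by about 0.01 rad in tilt, up to 0.016 rad in heading and 2 mm in position, so the final pose has about that uncertainty.
- **Other objects:** I saw no bystander touched or moved in the pictures, though I did not measure them again at the end.

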